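# Oil the spur gear from the pump dispenser and park the spout

### The arm

A 7-joint arm with a two-finger parallel gripper is mounted at the origin on a cart in front of the work surface, level with it; the furniture and walls round the work are solid. World frame = base frame: x ahead of the robot, y to its left, z up, the work surface at z = 0. Lengths are in m, angles in rad, forces in N, time in s.
With the tool pointing down it reaches from about 0.4 to 0.85 m from the base axis. Payload 4.5 kg.
Tool frame: the origin (TCP) lies at the very end of the fingers, on their centre line; the grasp point (between the pads) lies 19 mm behind it; y points along the fingers, x is the direction in which the jaws open and shut, and the axes are right-handed (so a half turn about y gives the same grasp; the last joint's range is limited). The gripper opens to 88 mm and grips with 3 to 60 N. Pads are 18 mm wide; open, the fingers measure 123 mm over their backs; the gripper's body (75 mm by 187 mm) begins 45 mm behind the grasp point.
Start: joints at [-1.11, 0.689, -0.195, 1.565, 0.157, 0.902, -0.215], TCP at [0.259, 0.569, 0.205] pointing down, gripper open.
Joint ranges: [-3.01, 3.01], [-0.46, 2.08], [-1.47, 1.51], [0.13, 2.56], [-1, 4.14], [0.04, 2.09], [-2.66, 2.66]. Speed limits (rad/s): [2.57, 2.57, 3.14, 3.14, 3.14, 3.14, 3.14].

### API

Orientations are given as a unit quaternion [x, y, z, w].
In Python, from plant import r gives the robot as it stands.
- The arm moves only by the shell command python3 -m inch 'ROWS' [OPENING] [FORCE]. ROWS is JSON, a list of rows, each a list of 6 numbers: the shift along the tool's x, y, z in mm, then the turn, a rotation vector about the tool's x, y, z in rad. In form: [[x, y, z, ax, ay, az], ...]. A call has 1 to 12 rows; each row shifts and turns the commanded pose from where the row before left it, along the tool's axes as they then stand; what a row does not reach is not made up. A row lasts 1/12 s, in which the tool goes at most 41.7 mm and 7.16 degrees, less where a joint would pass 70% of its speed; a pose out of reach is approached as far as the arm can. A call is refused whole if a number of a shift passes 41.7 or a number of a turn 0.125, either way. A call with a gripper value outside its range is refused whole. OPENING is the finger opening in mm, from 0 to 88.1, set as the call begins (- or left out, the last holds). The fingers move at their own pace and stop on an object; FORCE is the grip in N (left out, the last holds). Time passes only in rows, so rows that do not move let the fingers close. It gives the time, the measured TCP pose, the force and the opening at its end, in the units of the state.
- r.get_state(): the state, without advancing time (a new reading comes with each control period).
- r.snapshot(name): name is "side" or "top" or "wrist"; returns a dict with "img" (400x640x3 uint8, red, green, blue), "range_z" (400x640 float32, m along the optical axis (not along the pixel's ray), 0 where there is no reading), "mtx" (3x3 intrinsics, pixels), "k1" (the pictures are not rectified: a ray, as slopes to the right and down, at radius r is drawn at 1 + k1 r^2 times it, then the intrinsics apply), "camera_from_world" (4x4, takes a point from world to camera coordinates); the wrist camera has in their place "tool_from_camera" (4x4, takes a point from camera to tool coordinates, whose origin is the TCP and whose axes are the tool frame's). Camera axes: x right, y down, z forward; pixel columns grow to the right and rows downward; lengths in m; the calibration is good to about 2 mm. A picture is of the moment at which its call begins: read the wrist's pose just before it.
- r.finish_job(): hands the job in, once; it reports no verdict.
The state is a dict: "clock": time; "q": joint angles; "qd": joint speeds; "joint_torque": joint torques, N m; "tool_pos": TCP position; "eef_rot": TCP orientation; "contact_force": force on the tool from outside, world axes, zero at the start; "moment": the same for the moment, N m; "opening": opening from 0.0 (shut) to 1.0 (fully open).
Only numpy, scipy, OpenCV 4.12 (cv2) and the standard library are available. Lean on these libraries where they do the work, as an engineer would, in place of code of your own. Each camera call takes 0.05 s, during which the arm holds its last target.

### The job

Give the spur gear a shot of oil: swing the dispenser's spout round until its tip is over the middle of the gear, press the pump head right down and let it spring back up. Then swing the spout on until its tip is over the middle of the yellow drain cup, and leave it parked there. Nothing but the gear may be oiled, and the three parts on the plate must stay where they are.

Things in the scene. Friction and masses are not known exactly. Their poses are not given: they have to be found in the camera images.
- station: Oil dispenser, fixed to the table: round aluminium plate, 274 mm across, 8 mm thick; in its middle an upright white pump bottle (62 mm across, blue band, 80 mm clamp ring at its foot). Origin: centre of the plate's underside, on the bottle's axis; z up. Three black pads (62 mm) with a part on each, and a yellow drain cup, lie round it 100 mm from the axis. Its place and yaw vary.
- swivel (a joint): Angle (rad) of pump head and spout about the bottle's axis, counter-clockwise from above; at q the spout points along (-cos q, -sin q) in the station's frame. Range -2.8 to 2.8; pads at about -1.05, 0 and 1.05, drain cup at 2.25; starts between -2.6 and -1.7. Friction 0.05 N m keeps it where it is left; no stops at pads or cup.
- pump (a joint): How far the head is pressed down: 0 = up, 0.010 m = fully down on its stop. A spring returns it; about 3.5 N starts it and 10.5 N holds it fully down. The head and the spout move down together.
- head_top (a point): Centre of the flat top of the red pump head, on the bottle's axis, 132 mm above the table when up. The head is 37 mm across and 22 mm high; the flat top is about 30 mm across.
- spout_tip (a point): Lower end of the steel outlet, 100 mm from the bottle's axis, 89 mm above the table with the head up. The spout is a red level tube, 10 mm thick, its centre line 119 mm above the table (13 mm under the head's top), straight to 90 mm from the axis, then bent down. Push it sideways 25 to 85 mm from the axis; below it nothing farther than 45 mm from the axis is higher than 38 mm.
- drain (a point): Centre of the mouth of the yellow drain cup, which is fixed to the plate 100 mm from the bottle's axis: 45 mm across, rim 38 mm above the table.
- spur_gear: Grey steel spur gear lying flat, 49 mm across its teeth, 18 mm high with its hub; the part to oil. Origin: centre of its underside. Loose; on one of the three pads, which one varies.
- ring_gauge_1: Plain steel ring, 50 mm across, 16 mm high, lying flat. Origin: centre of its underside. Loose, on one of the pads; not to be oiled or moved.
- bronze_bush: Yellowish bronze flanged bush, 34 mm across, 29 mm high, standing flange up. Origin: centre of its underside. Loose, on one of the pads; not to be oiled or moved.
Things that resemble listed ones, but are neither listed nor needed, are in the scene too. Leave any brown look-alike of the spur_gear alone.

How it is judged:
By the outcome, as a careful person would: the job done as asked, in the order asked, and still so for the second after the job is handed in, with the robot touching nothing.
It also fails if it takes over 64 s, if anything falls off the work surface, if the arm or the gripper's body presses on something with over 40 N, if the wrist force passes 120 N, or if a joint passes its speed limit or range.

## Working session

There is one attempt and no reset: what is moved stays moved. The work goes in short steps, Python scripts to look and compute and a shell command to move; the robot and the scene stay as the last step left them, time stands still between calls to the robot, and variables do not carry over. Pictures are saved under pics/ and viewed, and the job is handed in when it is done.

```bash
ls; mkdir -p pics
python3 - <<'E'
from plant import r
import cv2,numpy as np
s=r.get_state();print({k:np.round(v,3).tolist() for k,v in s.items()})
for n in("top","side"):
    d=r.snapshot(n);cv2.imwrite(f"pics/{n}0.png",d["img"][...,::-1]);np.savez(f"pics/{n}0.npz",**d)
    print(n,d["mtx"].tolist(),d["k1"],np.round(d["camera_from_world"],3).tolist())
E
```

```text
pics
{'clock': 0.0, 'q': [-1.11, 0.69, -0.195, 1.566, 0.157, 0.902, -0.215], 'qd': [-0.001, 0.001, -0.001, 0.0, -0.0, 0.001, 0.0], 'joint_torque': [-0.0, -52.756, -1.267, -15.343, -0.053, 0.007, 0.0], 'tool_pos': [0.258, 0.568, 0.204], 'eef_rot': [0.595, 0.382, -0.383, -0.594], 'contact_force': [0.339, -0.806, 0.01], 'moment': [0.019, 0.006, 0.028], 'opening': 1.0}
top [[500.97937737131474, 0.0, 322.65272883411274], [0.0, 500.97937737131474, 191.1663508597514], [0.0, 0.0, 1.0]] -0.09089553091882902 [[-0.001, -1.0, 0.026, 0.049], [-0.985, -0.004, -0.173, 0.556], [0.173, -0.026, -0.985, 0.986], [0.0, 0.0, 0.0, 1.0]]
side [[383.2235842124499, 0.0, 318.20518125559846], [0.0, 383.2235842124499, 193.2107530217479], [0.0, 0.0, 1.0]] -0.0908437873899244 [[0.836, -0.549, -0.012, -0.425], [-0.353, -0.522, -0.776, 0.32], [0.42, 0.653, -0.63, 0.653], [0.0, 0.0, 0.0, 1.0]]
```

View pics/top0.png

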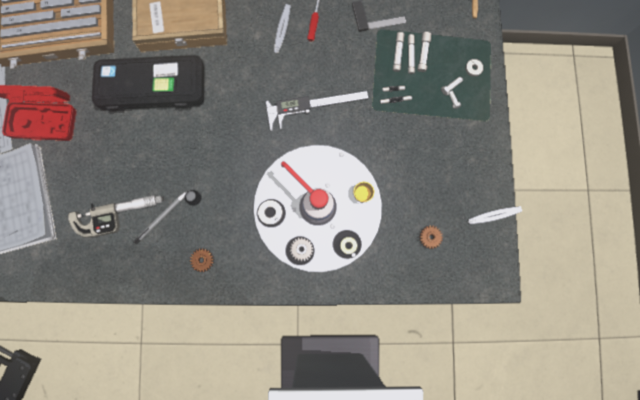

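View pics/side0.png

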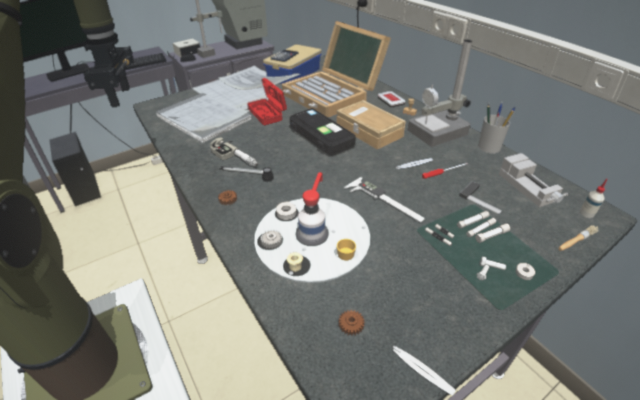

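```bash
cat > h.py <<'E'
import numpy as np,cv2
def proj(d,P):
    P=np.atleast_2d(P);c=(d["camera_from_world"]@np.c_[P,np.ones(len(P))].T).T
    p=c[:,:2]/c[:,2:3];p=p*(1+float(d["k1"])*(p**2).sum(1,keepdims=True))
    return p@np.diag(d["mtx"])[:2,None].repeat(2,1)*0+p*np.array([d["mtx"][0,0],d["mtx"][1,1]])+d["mtx"][:2,2]
def ray(d,u,v):
    p0=(np.array([u,v])-d["mtx"][:2,2])/np.array([d["mtx"][0,0],d["mtx"][1,1]]);p=p0.copy()
    for _ in range(20):p=p0/(1+float(d["k1"])*(p@p))
    return p
def at_z(d,u,v,z):
    T=np.linalg.inv(d["camera_from_world"]);o=T[:3,3];w=T[:3,:3]@np.r_[ray(d,u,v),1]
    return o+w*(z-o[2])/w[2]
def depth(d,u,v):
    T=np.linalg.inv(d["camera_from_world"]);z=np.median(d["range_z"][v-1:v+2,u-1:u+2])
    return (T@np.r_[np.r_[ray(d,u,v),1]*z,1])[:3]
E
python3 - <<'E'
import numpy as np,cv2
from h import *
for n,(x0,y0,x1,y1) in dict(top=(240,135,400,280),side=(240,160,380,285)).items():
    d=np.load(f"pics/{n}0.npz");im=d["img"][y0:y1,x0:x1,::-1]
    cv2.imwrite(f"pics/{n}0c.png",cv2.resize(im,None,fx=4,fy=4,interpolation=cv2.INTER_CUBIC)[:600])
d=np.load("pics/top0.npz")
for n,u,v,z in [("head",318,198,.132),("tip",284,163,.119),("gear",301,250,.026),("ring",270,212,.024),("bush",347,244,.037),("cup",363,192,.038)]:
    print(n,at_z(d,u,v,z).round(4),depth(d,u,v).round(4))
E
```

```text
head [0.5284 0.0606 0.132 ] [0.5282 0.0606 0.1333]
tip [0.5989 0.1263 0.119 ] [0.5983 0.1262 0.1218]
gear [0.4366 0.0939 0.026 ] [0.4376 0.0942 0.0086]
ring [0.5158 0.1593 0.024 ] [0.518  0.1606 0.0076]
bush [ 0.4483 -0.0006  0.037 ] [ 0.4502 -0.0026  0.01  ]
cup [ 0.5567 -0.0349  0.038 ] [ 0.5612 -0.0377  0.0123]
```

View pics/top0c.png

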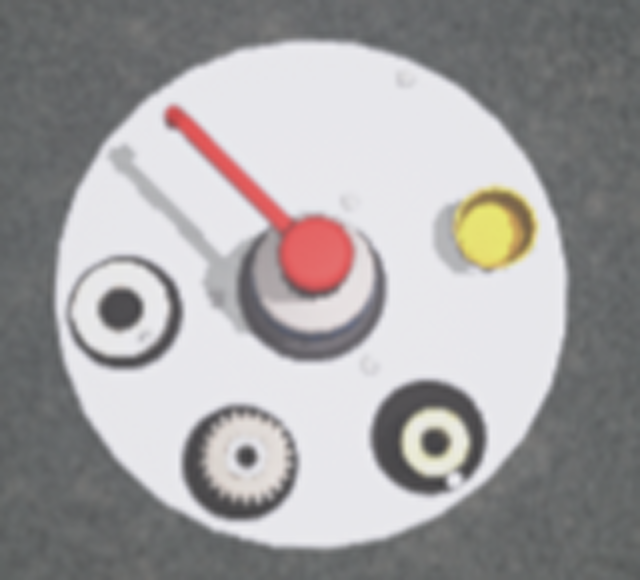

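View pics/side0c.png

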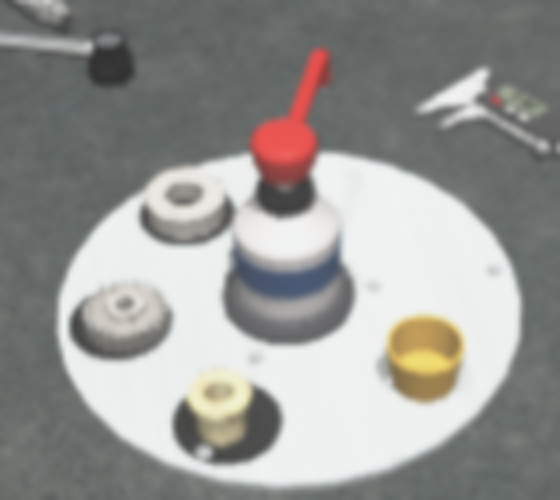

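Run:
```python
import numpy as np
from h import *
d=np.load("pics/top0.npz")
c=at_z(d,319,198.5,.132)[:2];p=at_z(d,318,208.5,.008)[:2];print("axis",c,p)
for n,u,v,z in [("tip",283.5,164,.119),("gear",301.5,249.25,.026),("gearpad",300,250.5,.010),("ring",270.25,212.25,.024),("bush",348.75,245.25,.037),("bushpad",347.25,244,.01),("cup",363.75,192,.038)]:
    a=at_z(d,u,v,z)[:2]
    for q in (c,p,(c+p)/2):
        e=a-q;print(n,a.round(4),"r",np.hypot(*e).round(4),"ang",np.degrees(np.arctan2(e[1],e[0])).round(1))
# side check
d=np.load("pics/side0.npz")
for n,u,v,z in [("head",240+285/4,160+138/4,.132),("gear",240+125/4,160+303/4,.026),("cup",240+425/4,160+340/4,.038)]:print(n,at_z(d,u,v,z).round(4))
```

```text
axis [0.52747852 0.05872901] [0.52582832 0.05854805]
tip [0.5969 0.1273] r 0.0976 ang 44.6
tip [0.5969 0.1273] r 0.0989 ang 44.0
tip [0.5969 0.1273] r 0.0982 ang 44.3
gear [0.4382 0.0929] r 0.0956 ang 159.1
gear [0.4382 0.0929] r 0.0942 ang 158.6
gear [0.4382 0.0929] r 0.0949 ang 158.9
gearpad [0.4365 0.0963] r 0.0984 ang 157.6
gearpad [0.4365 0.0963] r 0.097 ang 157.1
gearpad [0.4365 0.0963] r 0.0977 ang 157.4
ring [0.5153 0.1588] r 0.1008 ang 96.9
ring [0.5153 0.1588] r 0.1008 ang 96.0
ring [0.5153 0.1588] r 0.1008 ang 96.5
bush [ 0.4458 -0.0042] r 0.1031 ang -142.4
bush [ 0.4458 -0.0042] r 0.1017 ang -141.9
bush [ 0.4458 -0.0042] r 0.1024 ang -142.2
bushpad [ 0.4502 -0.0031] r 0.099 ang -141.3
bushpad [ 0.4502 -0.0031] r 0.0976 ang -140.8
bushpad [ 0.4502 -0.0031] r 0.0983 ang -141.1
cup [ 0.5567 -0.0365] r 0.0996 ang -73.0
cup [ 0.5567 -0.0365] r 0.0999 ang -72.0
cup [ 0.5567 -0.0365] r 0.0998 ang -72.5
head [0.5279 0.0536 0.132 ]
gear [0.4388 0.0895 0.026 ]
cup [ 0.5575 -0.0387  0.038 ]
```

```bash
cat >> h.py <<'E'
from scipy.spatial.transform import Rotation as Ro
C=np.array([.527,.0585])
def st(r):
    s=r.get_state();R=Ro.from_quat(s["eef_rot"]).as_matrix();p=np.array(s["tool_pos"]);return s,R,p
def show(r):
    s,R,p=st(r);e=p[:2]-C
    print("t",round(float(s["clock"]),2),"p",p.round(4),"polar r",np.hypot(*e).round(4),"ang",np.degrees(np.arctan2(e[1],e[0])).round(1),"toolx ang",np.degrees(np.arctan2(R[1,0],R[0,0])).round(1),"y",R[:,1].round(3),"F",np.round(s["contact_force"],1),"q7",np.round(s["q"][6],2),"op",np.round(s["opening"],3))
    return s,R,p
def polar(rad,deg,z): a=np.radians(deg);return np.r_[C+rad*np.array([np.cos(a),np.sin(a)]),z]
E
python3 - <<'E'
from plant import r
from h import *
s,R,p=show(r);print(R.round(3))
for z in(.18,.100):
  t=polar(.062,44.3,z);print(t,"tool shift mm",(R.T@(t-p)*1000).round(1))
E
```

```text
t 0.1 p [0.2585 0.5684 0.204 ] polar r 0.5763 ang 117.8 toolx ang 65.6 y [-0.001 -0.001 -1.   ] F [ 0.2  0.1 -0.1] q7 -0.22 op 0.999
[[ 0.414 -0.001 -0.91 ]
 [ 0.91  -0.001  0.414]
 [-0.002 -1.    -0.   ]]
[0.57137295 0.10180175 0.18      ] tool shift mm [-295.2   24.5 -477.9]
[0.57137295 0.10180175 0.1       ] tool shift mm [-295.1  104.5 -477.9]
```

```bash
python3 -m inch '[[-15,0,-24,0,0,0],[-18,0,-30,0,0,0],[-18,0,-30,0,0,0],[-18,0,-30,0,0,0],[-18,0,-30,0,0,0],[-18,0,-30,0,0,0],[-18,0,-30,0,0,0],[-18,0,-30,0,0,0],[-18,0,-30,0,0,0],[-18,0,-30,0,0,0],[-18,0,-30,0,0,0],[-18,0,-30,0,0,0]]' 40 5; python3 -m inch '[[0,0,0,0,0.12,0],[0,0,0,0,0.12,0],[0,0,0,0,0.12,0],[0,0,0,0,0.12,0],[0,0,0,0,0.12,0],[0,0,0,0,0.12,0],[0,0,0,0,0.12,0],[0,0,0,0,0.12,0]]'; python3 -c "
from plant import r
from h import *
s,R,p=show(r)
t=polar(.062,44.3,.18);print((R.T@(t-p)*1000).round(1),s['q'])"
```

```text
clock: 1.1
tool_pos: [0.4933, 0.2268, 0.2045]
eef_rot: [-0.594, -0.383, 0.383, 0.595]
contact_force: [0.2, -0.4, -0.6]
opening: 0.46
clock: 1.77
tool_pos: [0.4925, 0.2285, 0.2044]
eef_rot: [0.704, 0.063, -0.063, -0.704]
contact_force: [0.0, 0.2, -0.4]
opening: 0.452
t 1.77 p [0.4925 0.2285 0.2044] polar r 0.1734 ang 101.5 toolx ang 10.2 y [-0.001 -0.    -1.   ] F [ 0.   0.2 -0.4] q7 -0.31 op 0.452
[  55.2   24.4 -138.6] [-0.54582955  0.57953437  0.04320364  1.82212436 -0.03523556  0.74143664
 -0.30545228]
```

```bash
python3 -m inch '[[0,0,0,0,0.122,0],[0,0,0,0,0.122,0],[0,0,0,0,0.122,0],[0,0,0,0,0.122,0],[0,0,0,0,0.122,0],[0,0,0,0,0.122,0],[0,0,0,0,0.122,0],[0,0,0,0,0.122,0],[0,0,0,0,0,0]]'
python3 - <<'E'
from plant import r
from h import *
s,R,p=show(r);d=r.snapshot("wrist")
T=np.eye(4);T[:3,:3]=R;T[:3,3]=p
d["camera_from_world"]=np.linalg.inv(T@d["tool_from_camera"])
np.savez("pics/w1.npz",**d);cv2.imwrite("pics/w1.png",d["img"][...,::-1])
t=polar(.062,44.3,.18);print((R.T@(t-p)*1000).round(1),s['q'])
print(proj(d,[[*C,.132],[*C,.008],polar(.1,44.3,.119),[.438,.093,.026],[.5567,-.0365,.038]]).round(0))
E
```

```text
clock: 2.52
tool_pos: [0.4924, 0.2286, 0.2043]
eef_rot: [0.652, -0.274, 0.274, -0.652]
contact_force: [-0.3, -0.3, 0.5]
opening: 0.45
t 2.52 p [0.4924 0.2286 0.2043] polar r 0.1736 ang 101.5 toolx ang -45.5 y [-0.001 -0.001 -1.   ] F [-0.3 -0.3  0.5] q7 -1.03 op 0.45
[145.8  24.4 -32.5] [-0.72509378  0.60359903  0.33944382  1.83128744 -0.27892871  0.75435324
 -1.03095705]
[[464. 295.]
 [422. 245.]
 [472. 195.]
 [361. 277.]
 [491. 285.]]
```

View pics/w1.png

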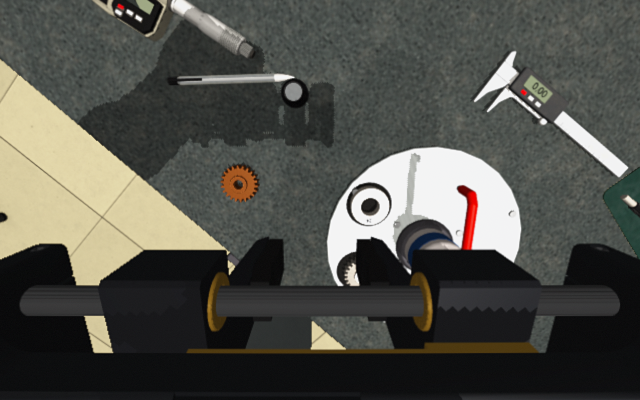

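```bash
python3 -m inch '[[20,3,-4.5,0,0,0],[30,5,-7,0,0,0],[30,5,-7,0,0,0],[30,5,-7,0,0,0],[20,4,-4,0,0,0],[16,2,-3,0,0,0],[0,0,0,0,0,0]]'
python3 - <<'E'
from plant import r
from h import *
s,R,p=show(r)
d=r.snapshot("top");cv2.imwrite("pics/top2.png",cv2.resize(d["img"][120:290,230:410,::-1],None,fx=3.5,fy=3.5))
t=polar(.062,44.3,.1);print((R.T@(t-p)*1000).round(1),s['q'])
E
```

```text
clock: 3.15
tool_pos: [0.5738, 0.0971, 0.1804]
eef_rot: [0.653, -0.273, 0.274, -0.651]
contact_force: [0.3, -0.6, -0.4]
opening: 0.456
t 3.15 p [0.5738 0.0971 0.1804] polar r 0.0606 ang 39.5 toolx ang -45.5 y [ 0.001 -0.003 -1.   ] F [ 0.3 -0.6 -0.4] q7 -0.78 op 0.456
[-5.3 80.3  1.7] [-0.42133536  0.67957448  0.29952813  1.74197809 -0.26844382  0.75986287
 -0.78377109]
```

View pics/top2.png

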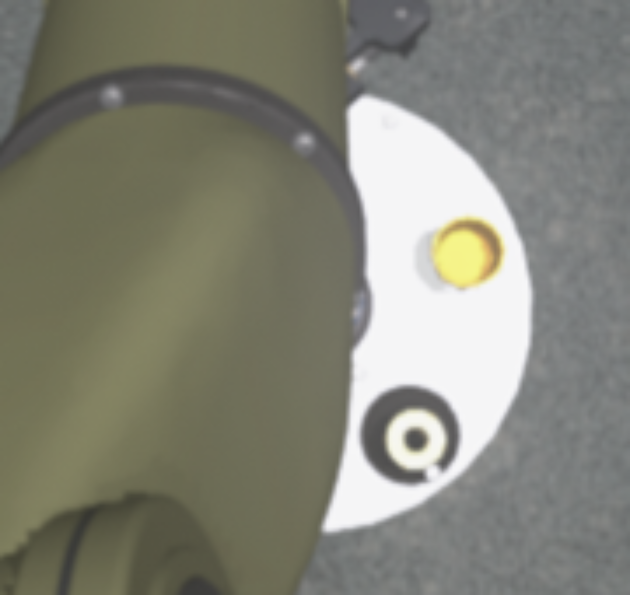

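```bash
python3 -m inch '[[-5,5,1.5,0,0,0],[0,15,0,0,0,0],[0,15,0,0,0,0],[0,15,0,0,0,0],[0,15,0,0,0,0],[0,10,0,0,0,0],[0,5,0,0,0,0],[0,0,0,0,0,0]]'
python3 - <<'E'
from plant import r
from h import *
s,R,p=show(r)
d=r.snapshot("side");cv2.imwrite("pics/side2.png",cv2.resize(d["img"][110:290,220:400,::-1],None,fx=3.3,fy=3.3))
E
```

```text
clock: 3.87
tool_pos: [0.5685, 0.1078, 0.0997]
eef_rot: [0.653, -0.273, 0.271, -0.653]
contact_force: [-0.2, -0.1, 0.8]
opening: 0.453
t 3.87 p [0.5685 0.1078 0.0997] polar r 0.0644 ang 49.9 toolx ang -45.2 y [-0.002  0.    -1.   ] F [-0.2 -0.1  0.8] q7 -0.76 op 0.453
```

View pics/side2.png

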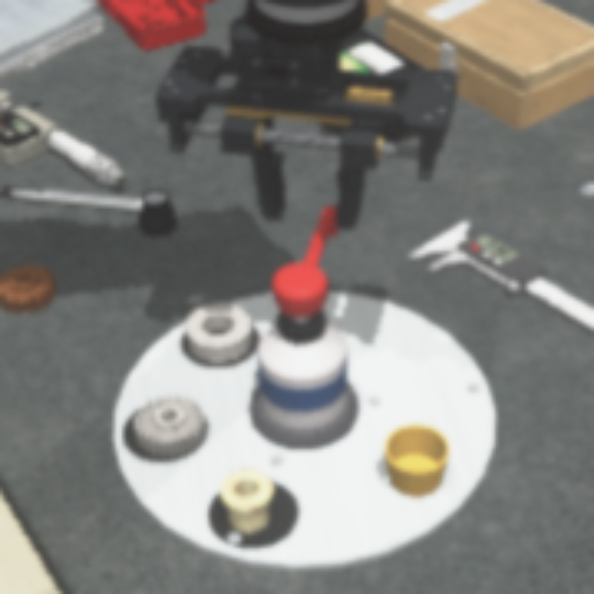

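```bash
python3 -m inch '[[0,0,0,0,0,0],[0,0,0,0,0,0]]' 24
python3 - <<'E'
from plant import r
from h import *
s,R,p=show(r)
# plan: tool rows for arc step of 6.5 deg at constant radius in tool frame (x tangential=-CCW?, z outward)
d=6.5;a=np.radians(d)
e=(p[:2]-C)
e2=Ro.from_euler('z',d,degrees=True).as_matrix()[:2,:2]@e
print((R.T@np.r_[e2-e,0]*1000).round(2),a)
E
```

```text
clock: 4.08
tool_pos: [0.5704, 0.1067, 0.1015]
eef_rot: [-0.652, 0.272, -0.273, 0.653]
contact_force: [0.1, 0.9, -0.7]
opening: 0.326
t 4.08 p [0.5704 0.1067 0.1015] polar r 0.0648 ang 48.0 toolx ang -45.4 y [ 0.002  0.    -1.   ] F [ 0.1  0.9 -0.7] q7 -0.76 op 0.326
[-7.3  -0.01 -0.85] 0.11344640137963143
```

```bash
python3 -m inch '[[-3,0,-0.2,0,-0.09,0],[-5,0,-0.2,0,-0.09,0],[-5,0,-0.2,0,-0.08,0],[-5,0,-0.2,0,-0.08,0],[-5,0,-0.2,0,-0.08,0],[-5,0,-0.2,0,-0.08,0],[-5,0,-0.2,0,-0.08,0],[-5,0,-0.2,0,-0.08,0],[-5,0,-0.2,0,-0.08,0],[-5,0,-0.2,0,-0.08,0],[-4,0,-0.2,0,-0.06,0],[0,0,0,0,0,0]]'
python3 - <<'E'
from plant import r
from h import *
s,R,p=show(r)
d=r.snapshot("side");cv2.imwrite("pics/side3.png",cv2.resize(d["img"][110:290,220:400,::-1],None,fx=3.3,fy=3.3))
t=polar(.062,48+49,.1);print((R.T@(t-p)*1000).round(1))
E
```

```text
clock: 5.08
tool_pos: [0.5215, 0.1223, 0.1014]
eef_rot: [-0.706, -0.032, 0.032, 0.706]
contact_force: [-0.9, 0.0, -0.1]
opening: 0.273
t 5.08 p [0.5215 0.1223 0.1014] polar r 0.0641 ang 95.0 toolx ang 5.1 y [ 0.  0. -1.] F [-0.9  0.  -0.1] q7 -0.22 op 0.273
[-2.2  1.4 -2.1]
```

View pics/side3.png

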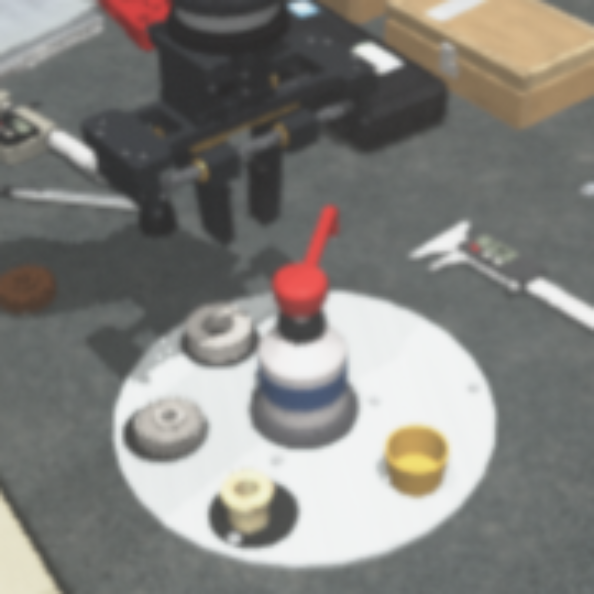

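Run:
```python
from h import *
d=np.load("pics/side0.npz")
f=lambda P:((proj(d,P)-[220,110])*3.3).round(0).tolist()
print("tcp now",f([.5215,.1223,.1014]),"tcp before",f([.5685,.1078,.0997]),"in side2")
print("tip elbow",f(polar(.09,44.3,.119)),"mid",f(polar(.06,44.3,.119)),"head",f([*C,.132]),"cup",f([.5567,-.0365,.038]))
```

```text
tcp now [[242.0, 265.0]] tcp before [[309.0, 254.0]] in side2
tip elbow [[326.0, 212.0]] mid [[316.0, 237.0]] head [[296.0, 275.0]] cup [[414.0, 444.0]]
```

Run:
```python
from plant import r
from h import *
s,R,p=show(r)
d=r.snapshot("side");np.savez("pics/s4.npz",**d)
x0,y0=250,130
cv2.imwrite("pics/s4.png",cv2.resize(d["img"][y0:y0+75,x0:x0+90,::-1],None,fx=8,fy=8,interpolation=cv2.INTER_CUBIC))
for u in range(264,306,3):
  print(u,[tuple(depth(d,u,v).round(3).tolist()) for v in (170,174,178,182)])
```

```text
t 5.13 p [0.5221 0.1224 0.1014] polar r 0.0641 ang 94.4 toolx ang 5.0 y [ 0.001  0.    -1.   ] F [ 0.   0.3 -0.5] q7 -0.22 op 0.274
264 [(0.44, 0.086, 0.213), (0.44, 0.089, 0.202), (0.535, 0.318, 0.01), (0.531, 0.314, -0.0)]
267 [(0.444, 0.081, 0.215), (0.443, 0.082, 0.205), (0.541, 0.31, 0.012), (0.539, 0.309, -0.0)]
270 [(0.557, 0.32, 0.027), (0.552, 0.312, 0.021), (0.549, 0.309, 0.009), (0.545, 0.304, 0.0)]
273 [(0.58, 0.351, 0.0), (0.564, 0.318, 0.012), (0.559, 0.311, 0.004), (0.553, 0.301, -0.001)]
276 [(0.587, 0.346, -0.0), (0.578, 0.33, -0.001), (0.569, 0.311, 0.0), (0.56, 0.295, -0.001)]
279 [(0.593, 0.337, 0.003), (0.586, 0.325, -0.001), (0.576, 0.307, -0.0), (0.567, 0.291, -0.001)]
282 [(0.494, 0.117, 0.173), (0.495, 0.121, 0.16), (0.496, 0.124, 0.146), (0.574, 0.285, 0.0)]
285 [(0.497, 0.108, 0.177), (0.497, 0.109, 0.166), (0.498, 0.112, 0.153), (0.498, 0.115, 0.14)]
288 [(0.506, 0.112, 0.171), (0.505, 0.111, 0.161), (0.504, 0.11, 0.152), (0.503, 0.109, 0.142)]
291 [(0.624, 0.321, 0.0), (0.612, 0.301, 0.002), (0.603, 0.284, 0.002), (0.511, 0.11, 0.138)]
294 [(0.631, 0.316, 0.0), (0.622, 0.3, -0.001), (0.612, 0.284, -0.002), (0.603, 0.268, -0.002)]
297 [(0.535, 0.124, 0.152), (0.535, 0.125, 0.14), (0.62, 0.28, -0.002), (0.61, 0.264, -0.002)]
300 [(0.538, 0.115, 0.157), (0.537, 0.115, 0.146), (0.538, 0.117, 0.133), (0.616, 0.256, 0.0)]
303 [(0.544, 0.113, 0.155), (0.544, 0.113, 0.144), (0.632, 0.267, 0.0), (0.623, 0.253, -0.001)]
```

View pics/s4.png

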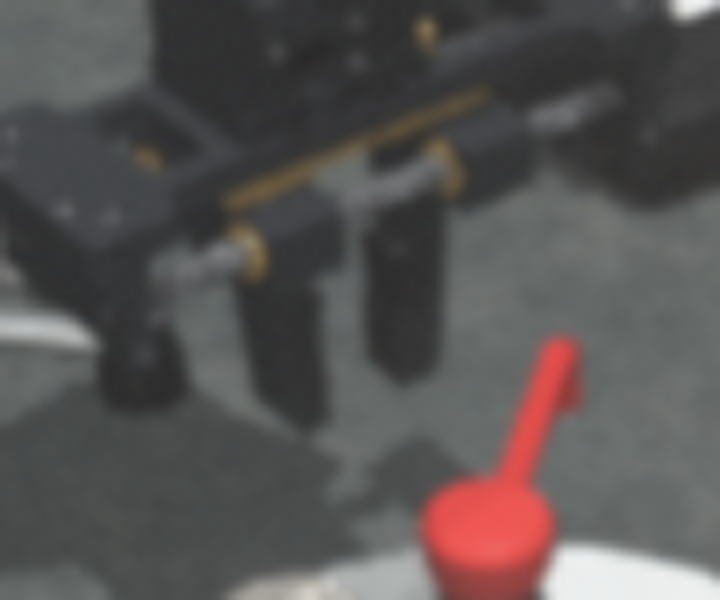

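Run:
```python
from h import *
d=np.load("pics/w1.npz");T=d["tool_from_camera"];print(T.round(3))
for u,v in [(270,245),(265,255),(262,275),(362,245),(375,250),(380,270),(200,265),(300,300)]:
    z=float(np.median(d["range_z"][v-1:v+2,u-1:u+2]));print(u,v,round(z,3),(T@np.r_[np.r_[ray(d,u,v),1]*z,1])[:3].round(4))
print("spout/head in world by wrist depth:")
for u,v in [(463,190),(470,215),(372,205),(420,300)]: print(u,v,depth(d,u,v).round(4))
# ground z check for wrist and plate
for u,v in [(500,180),(150,100),(400,190)]: print(u,v,depth(d,u,v).round(4))
d=np.load("pics/s4.npz");print("side head",depth(d,311,197).round(4),depth(d,330,230).round(4))
```

```text
[[ 1.    -0.     0.001  0.001]
 [-0.001 -0.266  0.964 -0.18 ]
 [ 0.    -0.964 -0.266  0.068]
 [ 0.     0.     0.     1.   ]]
270 245 0.149 [-0.0246 -0.0418  0.0088]
265 255 0.137 [-0.025 -0.054  0.009]
262 275 0.119 [-0.0228 -0.0728  0.0088]
362 245 0.148 [ 0.0229 -0.0423  0.0091]
375 250 0.141 [ 0.0282 -0.0493  0.0094]
380 270 0.122 [ 0.0267 -0.069   0.0091]
200 265 0.074 [-0.0298 -0.1126  0.0337]
300 300 0.074 [-0.0042 -0.1145  0.0248]
spout/head in world by wrist depth:
463 190 [0.598  0.1309 0.1053]
470 215 [0.5841 0.1156 0.1224]
372 205 [0.518  0.1522 0.0083]
420 300 [0.5291 0.2272 0.3193]
500 180 [0.6608 0.0556 0.0075]
150 100 [ 0.4145  0.4507 -0.0008]
400 190 [0.5583 0.1407 0.0082]
side head [0.5235 0.0477 0.1311] [0.5735 0.0468 0.0055]
```

```bash
python3 -m inch '[[3,-8,0.2,0,0.08,0],[5,-8,0.2,0,0.08,0],[5,0,0.2,0,0.08,0],[5,0,0.2,0,0.08,0],[5,0,0.2,0,0.08,0],[5,0,0.2,0,0.08,0],[5,0,0.2,0,0.08,0],[5,0,0.2,0,0.08,0],[5,0,0.2,0,0.08,0],[5,0,0.2,0,0.08,0],[5,0,0.2,0,0.08,0],[0,0,0,0,0,0]]' 34; python3 -m inch '[[0,0,0,0,0,0],[0,0,0,0,0,0]]'
python3 - <<'E'
from plant import r
from h import *
s,R,p=show(r)
t=polar(.062,44.3,.1);print((R.T@(t-p)*1000).round(1))
E
```

```text
clock: 6.18
tool_pos: [0.5728, 0.1073, 0.117]
eef_rot: [-0.652, 0.273, -0.275, 0.652]
contact_force: [-0.2, 0.2, 0.3]
opening: 0.389
clock: 6.35
tool_pos: [0.5712, 0.1084, 0.1168]
eef_rot: [-0.653, 0.272, -0.272, 0.653]
contact_force: [0.6, -0.1, -0.1]
opening: 0.385
t 6.35 p [0.5712 0.1084 0.1168] polar r 0.0666 ang 48.5 toolx ang -45.3 y [ 0.  0. -1.] F [ 0.6 -0.1 -0.1] q7 -0.77 op 0.385
[ 4.8 16.8 -4.5]
```

```bash
python3 -m inch '[[4,2,-4,0,0,0],[0,6,0,0,0,0],[0,6,0,0,0,0],[0,6,0,0,0,0],[0,6,0,0,0,0],[0,6,0,0,0,0],[0,6,0,0,0,0],[0,4,0,0,0,0],[0,2,0,0,0,0],[0,0,0,0,0,0],[0,0,0,0,0,0]]'
python3 - <<'E'
from plant import r
from h import *
s,R,p=show(r)
d=r.snapshot("side");cv2.imwrite("pics/s5.png",cv2.resize(d["img"][130:205,250:340,::-1],None,fx=8,fy=8,interpolation=cv2.INTER_CUBIC))
E
```

```text
clock: 7.27
tool_pos: [0.5713, 0.1023, 0.0727]
eef_rot: [-0.652, 0.273, -0.273, 0.652]
contact_force: [0.2, -0.6, -0.1]
opening: 0.386
t 7.27 p [0.5713 0.1023 0.0727] polar r 0.0623 ang 44.7 toolx ang -45.4 y [ 0.  0. -1.] F [ 0.2 -0.6 -0.1] q7 -0.74 op 0.386
```

View pics/s5.png

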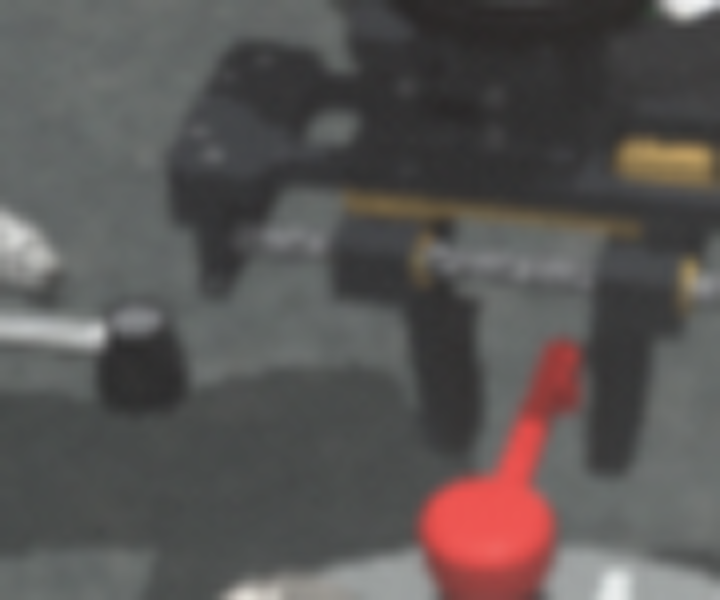

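```bash
python3 -m inch '[[0,1,0,0,0,0],[-3,0,-0.2,0,-0.05,0],[-5,0,-0.2,0,-0.08,0],[-5,0,-0.2,0,-0.08,0],[-5,0,-0.2,0,-0.08,0],[-5,0,-0.2,0,-0.08,0],[-5,0,-0.2,0,-0.08,0],[-5,0,-0.2,0,-0.08,0],[-5,0,-0.2,0,-0.08,0],[-5,0,-0.2,0,-0.08,0],[0,0,0,0,0,0],[0,0,0,0,0,0]]' 22
python3 - <<'E'
from plant import r
from h import *
s,R,p=show(r)
d=r.snapshot("side");cv2.imwrite("pics/s6.png",cv2.resize(d["img"][130:230,240:360,::-1],None,fx=6,fy=6,interpolation=cv2.INTER_CUBIC))
E
```

```text
clock: 8.32
tool_pos: [0.5332, 0.1205, 0.072]
eef_rot: [-0.706, 0.037, -0.037, 0.706]
contact_force: [-0.4, 0.1, 0.3]
opening: 0.246
t 8.32 p [0.5332 0.1205 0.072 ] polar r 0.0623 ang 84.3 toolx ang -6.0 y [ 0.  0. -1.] F [-0.4  0.1  0.3] q7 -0.34 op 0.246
```

View pics/s6.png

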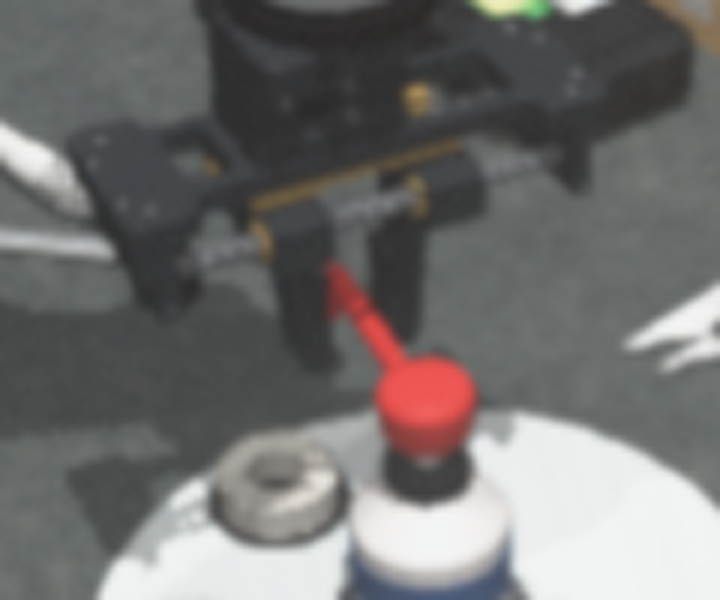

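```bash
python3 -m inch '[[-3,0,-0.2,0,-0.05,0],[-5,0,-0.2,0,-0.08,0],[-5,0,-0.2,0,-0.08,0],[-5,0,-0.2,0,-0.08,0],[-5,0,-0.2,0,-0.08,0],[-5,0,-0.2,0,-0.08,0],[-5,0,-0.2,0,-0.08,0],[-5,0,-0.2,0,-0.08,0],[-5,0,-0.2,0,-0.08,0],[-5,0,-0.2,0,-0.08,0],[-5,0,-0.2,0,-0.08,0],[-5,0,-0.2,0,-0.08,0]]'; python3 -m inch '[[-5,0,-0.2,0,-0.08,0],[-5,0,-0.2,0,-0.08,0],[-5,0,-0.2,0,-0.08,0],[-5,0,-0.2,0,-0.08,0],[-3,0,-0.1,0,-0.05,0],[0,0,0,0,0,0],[0,0,0,0,0,0]]'
python3 - <<'E'
from plant import r
from h import *
s,R,p=show(r)
for n in("side","top"):
    d=r.snapshot(n);np.savez(f"pics/{n}7.npz",**d)
    a=d["img"][130:230,230:350,::-1] if n=="side" else d["img"][130:280,240:400,::-1]
    cv2.imwrite(f"pics/{n}7.png",cv2.resize(a,None,fx=6 if n=="side" else 4,fy=6 if n=="side" else 4,interpolation=cv2.INTER_CUBIC))
E
```

```text
clock: 9.37
tool_pos: [0.4818, 0.1007, 0.0719]
eef_rot: [0.647, 0.286, -0.284, -0.647]
contact_force: [1.1, 0.2, -0.3]
opening: 0.244
clock: 9.95
tool_pos: [0.469, 0.0808, 0.0717]
eef_rot: [0.585, 0.398, -0.398, -0.585]
contact_force: [0.0, 0.7, -0.5]
opening: 0.251
t 9.95 p [0.469  0.0808 0.0717] polar r 0.0622 ang 158.9 toolx ang 68.5 y [ 0. -0. -1.] F [ 0.   0.7 -0.5] q7 0.44 op 0.251
```

View pics/side7.png

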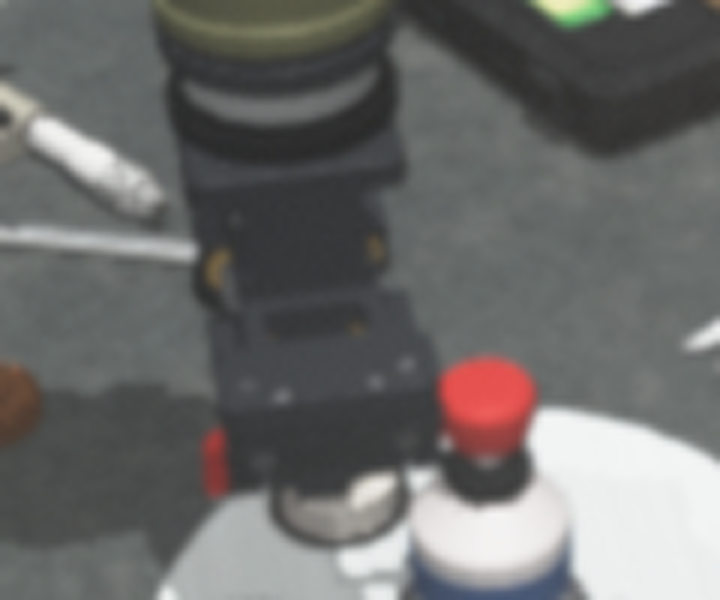

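View pics/top7.png

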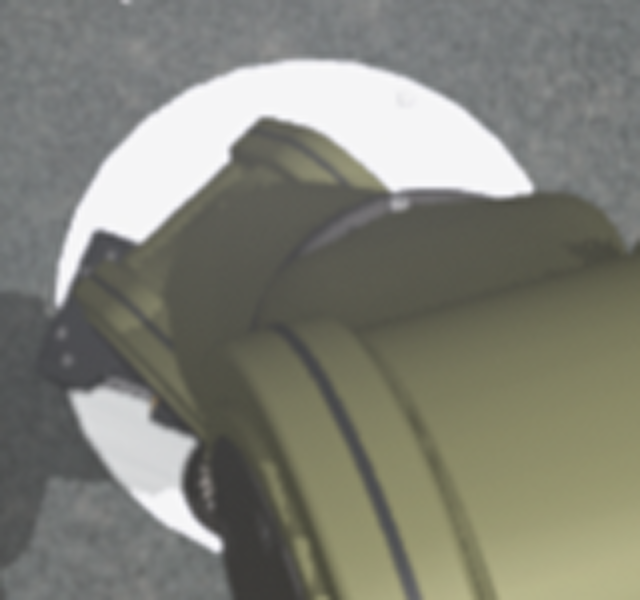

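```bash
python3 -m inch '[[0,0,0,0,0,0],[0,0,0,0,0,0],[0,0,0,0,0,0],[0,0,0,0,0,0],[0,0,0,0,0,0],[0,0,0,0,0,0]]' 11 3; python3 -m inch '[[0,0,0,0,0,0],[0,0,0,0,0,0],[0,0,0,0,0,0],[0,0,0,0,0,0]]' 30 3;python3 - <<'E'
from plant import r
from h import *
s,R,p=show(r)
E
```

```text
clock: 10.55
tool_pos: [0.4685, 0.0811, 0.0717]
eef_rot: [-0.584, -0.399, 0.399, 0.584]
contact_force: [0.3, 1.2, -0.0]
opening: 0.125
clock: 10.88
tool_pos: [0.4686, 0.0807, 0.0717]
eef_rot: [0.584, 0.399, -0.399, -0.584]
contact_force: [-0.7, 0.2, 0.5]
opening: 0.342
t 10.88 p [0.4686 0.0807 0.0717] polar r 0.0625 ang 159.2 toolx ang 68.6 y [-0. -0. -1.] F [-0.7  0.2  0.5] q7 0.44 op 0.342
```

```bash
python3 -m inch '[[0,-10,0,0,0,0],[0,-20,0,0,0,0],[0,-30,0,0,0,0],[0,-30,0,0,0,0],[15,-20,0,0,0,0],[35,0,-5,0,0,0],[35,0,-5,0,0,0],[35,0,-5,0,0,0],[35,0,-5,0,0,0],[35,0,-5,0,0,0],[20,0,-5,0,0,0],[0,0,0,0,0,0]]' 0 10
python3 - <<'E'
from plant import r
from h import *
s,R,p=show(r)
for n in("side","top"):
    d=r.snapshot(n);np.savez(f"pics/{n}8.npz",**d)
    a=d["img"][160:285,230:370,::-1] if n=="side" else d["img"][130:280,240:400,::-1]
    cv2.imwrite(f"pics/{n}8.png",cv2.resize(a,None,fx=4,fy=4,interpolation=cv2.INTER_CUBIC))
E
```

```text
clock: 11.88
tool_pos: [0.5741, 0.2714, 0.1815]
eef_rot: [-0.582, -0.401, 0.398, 0.584]
contact_force: [0.3, 0.3, 0.5]
opening: 0.007
t 11.88 p [0.5741 0.2714 0.1815] polar r 0.218 ang 77.5 toolx ang 68.9 y [ 0.002  0.005 -1.   ] F [0.3 0.3 0.5] q7 0.41 op 0.007
```

View pics/side8.png

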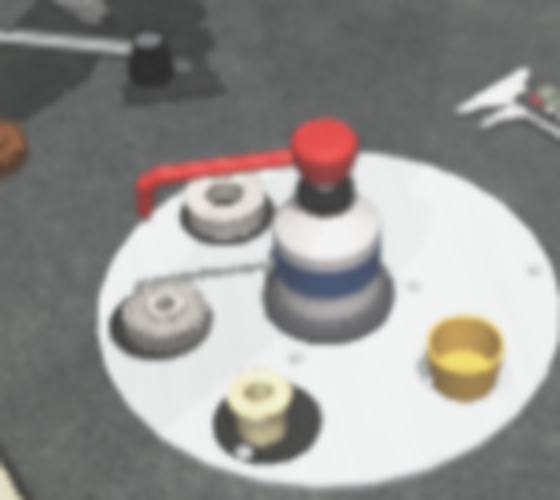

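View pics/top8.png

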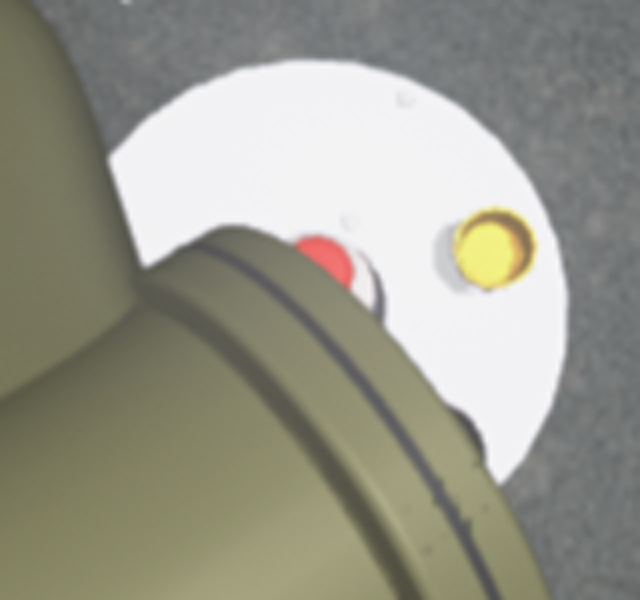

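Run:
```python
from h import *
d=np.load("pics/side8.npz")
f=lambda x,y,z:at_z(d,230+x/4,160+y/4,z)[:2]
h=f(324,140,.132);t=f(147,213,.089);g=f(168,302,.026);c=f(465,338,.038);e=f(150,178,.119)
for n,a in dict(head=h,tip=t,gear=g,cup=c,elbow=e).items():
    v=a-h;print(n,a.round(4),np.hypot(*v).round(4),np.degrees(np.arctan2(v[1],v[0])).round(1))
D=lambda x,y:depth(d,round(230+x/4),round(160+y/4)).round(4)
for x,y in[(324,140),(215,166),(240,163),(180,171),(148,195),(168,302),(145,308)]:
    a=D(x,y);v=a[:2]-C;print(x,y,a,np.degrees(np.arctan2(v[1],v[0])).round(1))
# predicted pixel of tube at 159 and gear
for q in(155,157,159,161):print(q,((proj(d,[polar(.1,q,.089),polar(.1,q,.026)])-[230,160])*4).round(0).tolist())
```

```text
head [0.5266 0.0525] 0.0 0.0
tip [0.4387 0.0985] 0.0992 152.4
gear [0.4406 0.0893] 0.0935 156.8
cup [ 0.5584 -0.0375] 0.0954 -70.5
elbow [0.44   0.0913] 0.0948 155.8
324 140 [0.5268 0.0528 0.1317] -92.0
215 166 [0.4727 0.0768 0.1208] 161.4
240 163 [0.4845 0.0712 0.1219] 163.4
180 171 [0.4548 0.0844 0.1211] 160.3
148 195 [0.4371 0.0901 0.1084] 160.6
168 302 [0.4428 0.0949 0.0184] 156.6
145 308 [0.4278 0.0951 0.0234] 159.7
155 [[141.0, 212.0], [152.0, 293.0]]
157 [[142.0, 216.0], [153.0, 297.0]]
159 [[142.0, 221.0], [153.0, 302.0]]
161 [[143.0, 225.0], [154.0, 306.0]]
```

Run:
```python
from plant import r
from h import *
s,R,p=show(r);print((R.T@(np.r_[C,.2]-p)*1000).round(1))
```

```text
t 11.98 p [0.5725 0.2657 0.1811] polar r 0.2121 ang 77.6 toolx ang 68.7 y [-0.001 -0.001 -1.   ] F [-0.2 -0.  -0.2] q7 0.41 op 0.007
[-209.6  -18.7  -32.9]
```

```bash
python3 -m inch '[[-15,-5,-3,0,0,0],[-30,-5,-5,0,0,0],[-30,-5,-5,0,0,0],[-30,-4,-5,0,0,0],[-30,0,-5,0,0,0],[-30,0,-4,0,0,0],[-25,0,-3,0,0,0],[-15,0,-2,0,0,0],[-5,0,-1,0,0,0],[0,0,0,0,0,0],[0,0,0,0,0,0]]'
python3 - <<'E'
from plant import r
from h import *
s,R,p=show(r);d=r.snapshot("wrist")
T=np.eye(4);T[:3,:3]=R;T[:3,3]=p
d["camera_from_world"]=np.linalg.inv(T@d["tool_from_camera"])
np.savez("pics/w9.npz",**d);cv2.imwrite("pics/w9.png",d["img"][...,::-1])
print((R.T@(np.r_[C,.2]-p)*1000).round(1))
print(proj(d,[[*C,.132],polar(.1,159,.119),polar(.1,159,.026)]).round(0))
E
```

```text
clock: 12.9
tool_pos: [0.5271, 0.0578, 0.2012]
eef_rot: [0.584, 0.399, -0.398, -0.584]
contact_force: [-1.1, -0.5, -0.2]
opening: 0.004
t 12.9 p [0.5271 0.0578 0.2012] polar r 0.0007 ang -85.5 toolx ang 68.6 y [ 0.001  0.    -1.   ] F [-1.1 -0.5 -0.2] q7 0.67 op 0.004
[0.6 1.2 0.3]
[[320. 203.]
 [320.  86.]
 [320.  96.]]
```

View pics/w9.png

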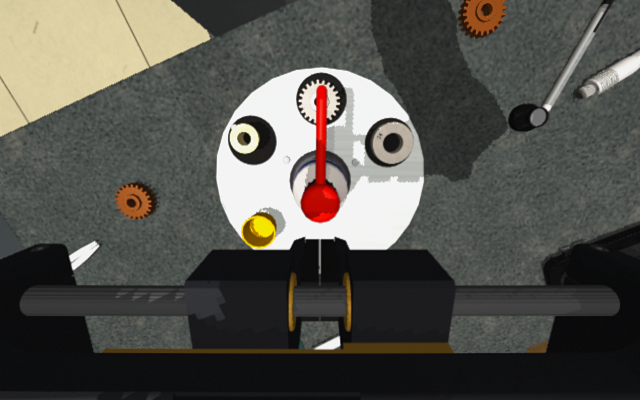

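Run:
```python
from h import *
d=np.load("pics/w9.npz")
cv2.imwrite("pics/w9c.png",cv2.resize(d["img"][60:235,230:410,::-1],None,fx=3.4,fy=3.4,interpolation=cv2.INTER_CUBIC))
cv2.imwrite("pics/w9d.png",cv2.resize(d["img"][65:130,285:355,::-1],None,fx=8,fy=8,interpolation=cv2.INTER_CUBIC))
```

```text
(no output)
```

View pics/w9d.png

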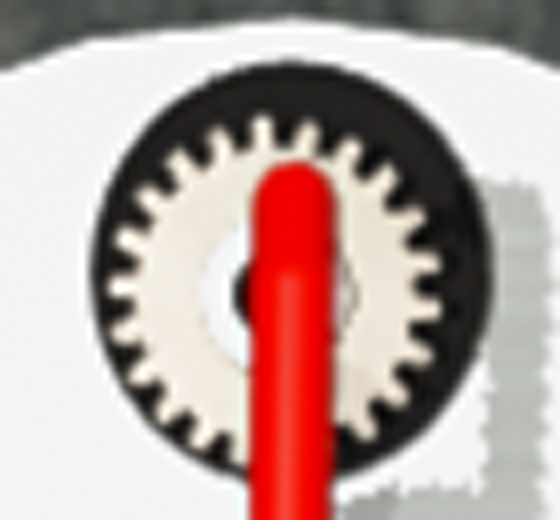

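View pics/w9c.png

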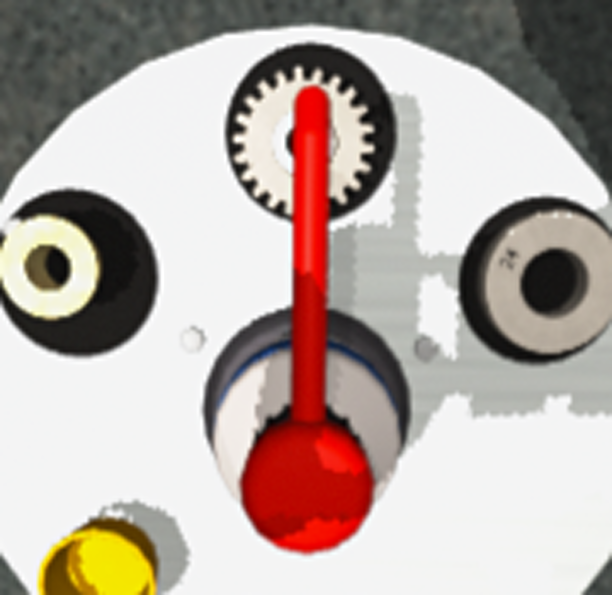

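Run:
```python
from h import *
d=np.load("pics/w9.npz")
def pr(n,u,v,z):
    a=at_z(d,u,v,z);e=a[:2]-C;print(n,a.round(4),np.hypot(*e).round(4),np.degrees(np.arctan2(e[1],e[0])).round(2))
pr("spout end r~.095",285+293/8,65+185/8,.119)
pr("spout mid",230+311/3.4,60+300/3.4,.119)
pr("head",320.,203,.132)
pr("gear hub",285+277/8,65+295/8,.026)
pr("gear teeth",285+274/8,65+290/8,.019)
pr("ring",230+553/3.4,60+280/3.4,.026)
pr("bush",230+47/3.4,60+267/3.4,.037)
pr("cup",259,229,.038)
s=d["mtx"];print(s)
```

```text
spout end r~.095 [0.4361 0.0952 0.119 ] 0.098 158.02
spout mid [0.483  0.0768 0.119 ] 0.0477 157.46
head [0.5265 0.0583 0.132 ] 0.0005 -156.77
gear hub [0.4394 0.0922 0.026 ] 0.0939 158.94
gear teeth [0.4381 0.0923 0.019 ] 0.0951 159.2
ring [0.5145 0.1576 0.026 ] 0.0998 97.17
bush [ 0.4454 -0.0051  0.037 ] 0.1034 -142.05
cup [ 0.5537 -0.035   0.038 ] 0.0972 -74.07
[[287.51399539   0.         319.35057858]
 [  0.         287.51399539 205.16209516]
 [  0.           0.           1.        ]]
```

```bash
python3 -m inch '[[0,8,0,0,0,0],[0,15,0,0,0,0],[0,20,0,0,0,0],[0,20,0,0,0,0],[0,13,0,0,0,0],[0,7,0,0,0,0],[0,3,0,0,0,0],[0,2,0,0,0,0],[0,0,0,0,0,0],[0,0,0,0,0,0]]' 0 20
python3 - <<'E'
from plant import r
from h import *
s,R,p=show(r)
d=r.snapshot("side");np.savez("pics/s10.npz",**d);cv2.imwrite("pics/s10.png",cv2.resize(d["img"][130:230,260:380,::-1],None,fx=6,fy=6,interpolation=cv2.INTER_CUBIC))
E
```

```text
clock: 13.78
tool_pos: [0.5278, 0.0584, 0.1133]
eef_rot: [0.584, 0.399, -0.398, -0.584]
contact_force: [1.1, -0.4, -1.0]
opening: 0.003
t 13.78 p [0.5278 0.0584 0.1133] polar r 0.0008 ang -8.2 toolx ang 68.7 y [ 0.001  0.    -1.   ] F [ 1.1 -0.4 -1. ] q7 0.59 op 0.003
```

View pics/s10.png

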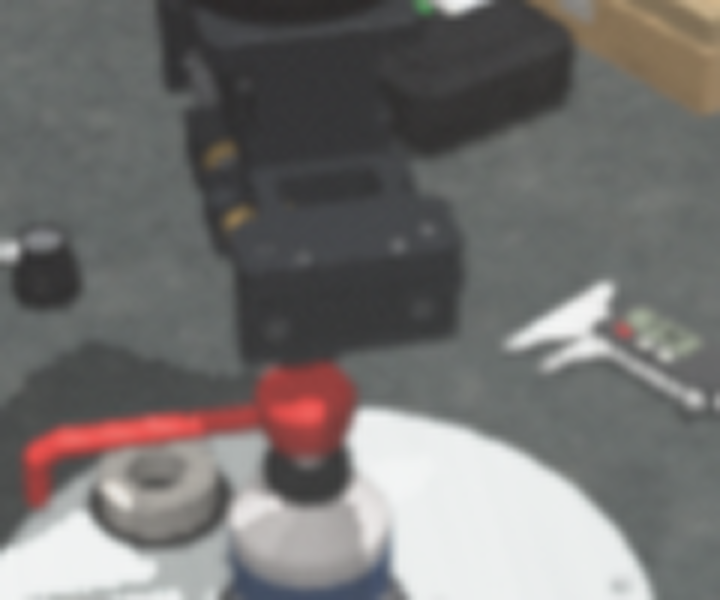

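```bash
python3 -m inch '[[0,2,0,0,0,0],[0,2,0,0,0,0],[0,2,0,0,0,0],[0,2,0,0,0,0],[0,2,0,0,0,0],[0,2,0,0,0,0],[0,0,0,0,0,0],[0,0,0,0,0,0]]'
```

```text
clock: 14.5
tool_pos: [0.5271, 0.0581, 0.1005]
eef_rot: [-0.584, -0.399, 0.399, 0.584]
contact_force: [-0.1, -0.2, -0.5]
opening: 0.007
```

```bash
python3 -m inch '[[0,2,0,0,0,0],[0,2,0,0,0,0],[0,0,0,0,0,0],[0,0,0,0,0,0]]'; python3 -m inch '[[0,2,0,0,0,0],[0,2,0,0,0,0],[0,0,0,0,0,0],[0,0,0,0,0,0]]'
```

```text
clock: 14.83
tool_pos: [0.5275, 0.0581, 0.097]
eef_rot: [0.584, 0.399, -0.398, -0.584]
contact_force: [-0.8, -0.1, 4.4]
opening: 0.005
clock: 15.17
tool_pos: [0.5276, 0.0581, 0.0931]
eef_rot: [0.584, 0.399, -0.398, -0.584]
contact_force: [-0.6, -0.6, 7.5]
opening: 0.003
```

```bash
python3 -m inch '[[0,2,0,0,0,0],[0,2,0,0,0,0],[0,1,0,0,0,0],[0,0,0,0,0,0],[0,0,0,0,0,0],[0,0,0,0,0,0]]'
```

```text
clock: 15.67
tool_pos: [0.5276, 0.0581, 0.0885]
eef_rot: [0.584, 0.399, -0.398, -0.584]
contact_force: [-1.3, 0.7, 10.2]
opening: 0.002
```

```bash
python3 -m inch '[[0,1,0,0,0,0],[0,0,0,0,0,0],[0,0,0,0,0,0]]'
```

```text
clock: 15.92
tool_pos: [0.5277, 0.0581, 0.0883]
eef_rot: [0.584, 0.399, -0.398, -0.584]
contact_force: [-3.4, -1.0, 17.6]
opening: 0.004
```

```bash
python3 -m inch '[[0,1,0,0,0,0],[0,0,0,0,0,0],[0,0,0,0,0,0]]'; python3 -m inch '[[0,-3,0,0,0,0],[0,-4,0,0,0,0],[0,-4,0,0,0,0],[0,-4,0,0,0,0],[0,-6,0,0,0,0],[0,-12,0,0,0,0],[0,-20,0,0,0,0],[0,-25,0,0,0,0],[0,-22,0,0,0,0],[0,-13,0,0,0,0],[0,0,0,0,0,0],[0,0,0,0,0,0]]'
python3 - <<'E'
from plant import r
from h import *
s,R,p=show(r);d=r.snapshot("wrist")
T=np.eye(4);T[:3,:3]=R;T[:3,3]=p
d["camera_from_world"]=np.linalg.inv(T@d["tool_from_camera"])
np.savez("pics/w11.npz",**d);cv2.imwrite("pics/w11.png",cv2.resize(d["img"][60:260,220:430,::-1],None,fx=2.9,fy=2.9))
print("head",depth(d,320,203))
E
```

```text
clock: 16.17
tool_pos: [0.5278, 0.0582, 0.0882]
eef_rot: [0.585, 0.399, -0.398, -0.583]
contact_force: [-5.6, -1.6, 24.3]
opening: 0.006
clock: 17.17
tool_pos: [0.5273, 0.0579, 0.1988]
eef_rot: [0.584, 0.399, -0.398, -0.584]
contact_force: [0.3, 0.1, 0.4]
opening: 0.006
t 17.17 p [0.5273 0.0579 0.1988] polar r 0.0007 ang -63.4 toolx ang 68.6 y [ 0.001  0.    -1.   ] F [0.3 0.1 0.4] q7 0.67 op 0.006
head [0.52625799 0.05856288 0.13153358]
```

View pics/w11.png

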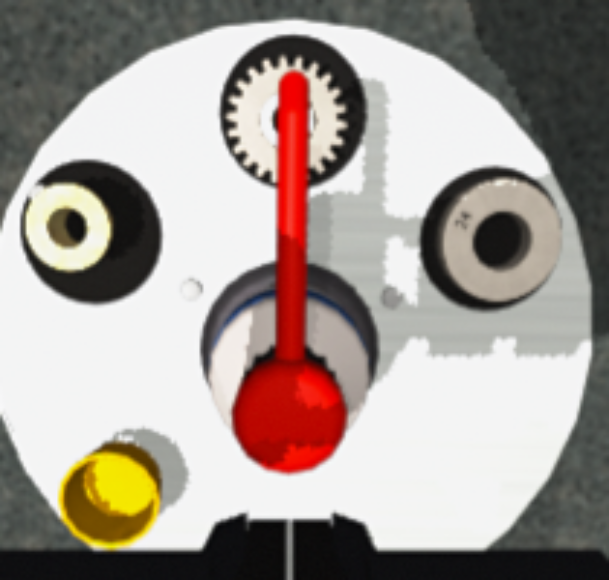

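```bash
python3 -m inch '[[0,0,10,0,0,0],[0,0,20,0,0,0],[0,5,20,0,0,0],[0,15,10,0,0,0],[0,20,2,0,0,0],[0,20,0,0,0,0],[0,20,0,0,0,0],[0,20,0,0,0,0],[0,15,0,0,0,0],[0,8,0,0,0,0],[0,3,0,0,0,0],[0,0,0,0,0,0]]' 34 5
python3 - <<'E'
from plant import r
from h import *
s,R,p=show(r);print(np.round(s["q"],2))
E
```

```text
clock: 18.22
tool_pos: [0.4687, 0.0805, 0.0718]
eef_rot: [-0.584, -0.398, 0.4, 0.584]
contact_force: [0.3, 0.0, -0.0]
opening: 0.386
t 18.22 p [0.4687 0.0805 0.0718] polar r 0.0623 ang 159.3 toolx ang 68.7 y [-0.002 -0.001 -1.   ] F [ 0.3  0.  -0. ] q7 0.43 op 0.386
[-0.12  0.74 -0.23  2.12  0.5   0.34  0.43]
```

```bash
python3 -m inch '[[0,0,0,0,0,0],[-3,0,-0.2,0,-0.05,0],[-5,0,-0.2,0,-0.08,0],[-5,0,-0.2,0,-0.08,0],[-5,0,-0.2,0,-0.08,0],[-5,0,-0.2,0,-0.08,0],[-5,0,-0.2,0,-0.08,0],[-5,0,-0.2,0,-0.08,0],[-5,0,-0.2,0,-0.08,0],[-5,0,-0.2,0,-0.08,0],[0,0,0,0,0,0],[0,0,0,0,0,0]]' 22
python3 - <<'E'
from plant import r
from h import *
s,R,p=show(r);print(np.round(s["q"],2))
d=r.snapshot("side");cv2.imwrite("pics/s12.png",cv2.resize(d["img"][120:290,230:390,::-1],None,fx=3.5,fy=3.5,interpolation=cv2.INTER_CUBIC))
E
```

```text
clock: 19.22
tool_pos: [0.4691, 0.0382, 0.0734]
eef_rot: [0.416, 0.572, -0.572, -0.415]
contact_force: [-0.5, 0.4, -0.6]
opening: 0.253
t 19.22 p [0.4691 0.0382 0.0734] polar r 0.0614 ang -160.7 toolx ang 108.0 y [ 0.001  0.    -1.   ] F [-0.5  0.4 -0.6] q7 0.93 op 0.253
[ 0.08  0.75 -0.41  2.13  0.77  0.41  0.93]
```

View pics/s12.png

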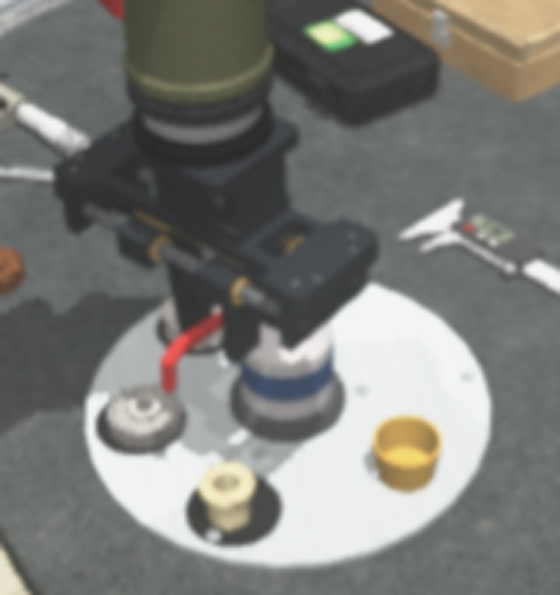

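```bash
python3 -m inch '[[-3,0,-0.2,0,-0.05,0],[-5,0,-0.2,0,-0.08,0],[-5,0,-0.2,0,-0.08,0],[-5,0,-0.2,0,-0.08,0],[-5,0,-0.2,0,-0.08,0],[-5,0,-0.2,0,-0.08,0],[-5,0,-0.2,0,-0.08,0],[-5,0,-0.2,0,-0.08,0],[-5,0,-0.2,0,-0.08,0],[-5,0,-0.2,0,-0.08,0],[0,0,0,0,0,0],[0,0,0,0,0,0]]' 22
python3 - <<'E'
from plant import r
from h import *
s,R,p=show(r);print(np.round(s["q"],2))
d=r.snapshot("side");cv2.imwrite("pics/s13.png",cv2.resize(d["img"][120:290,230:390,::-1],None,fx=3.5,fy=3.5,interpolation=cv2.INTER_CUBIC))
E
```

```text
clock: 20.27
tool_pos: [0.499, 0.0029, 0.0728]
eef_rot: [0.171, 0.686, -0.686, -0.17]
contact_force: [-0.2, -0.8, 0.4]
opening: 0.25
t 20.27 p [0.499  0.0029 0.0728] polar r 0.0622 ang -116.7 toolx ang 152.1 y [ 0.  0. -1.] F [-0.2 -0.8  0.4] q7 1.64 op 0.25
[ 0.3   0.83 -0.66  2.04  0.92  0.6   1.64]
```

View pics/s13.png

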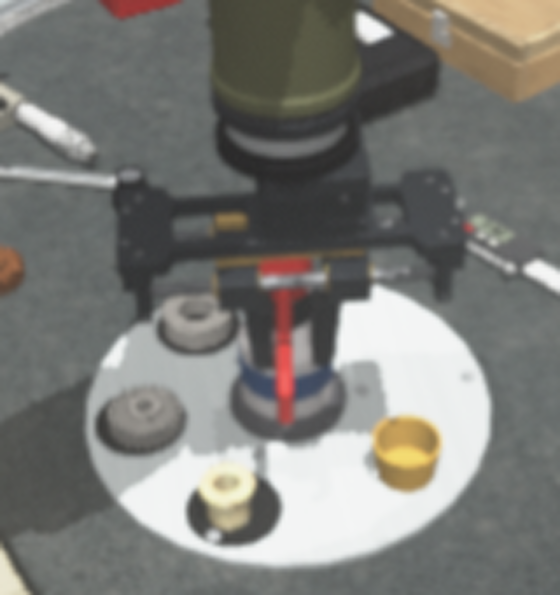

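```bash
python3 -m inch '[[-3,0,-0.2,0,-0.05,0],[-5,0,-0.2,0,-0.08,0],[-5,0,-0.2,0,-0.08,0],[-5,0,-0.2,0,-0.08,0],[-5,0,-0.2,0,-0.08,0],[-5,0,-0.2,0,-0.08,0],[-5,0,-0.2,0,-0.08,0],[-5,0,-0.2,0,-0.08,0],[-5,0,-0.2,0,-0.08,0],[-4.4,0,-0.2,0,-0.07,0],[0,0,0,0,0,0],[0,0,0,0,0,0]]'
python3 - <<'E'
from plant import r
from h import *
s,R,p=show(r);print(np.round(s["q"],2))
d=np.load("pics/w11.npz")
for u,v in((257.9,231.4),):
    e=at_z(d,u,v,.038)[:2]-C;print(e,np.hypot(*e),np.degrees(np.arctan2(e[1],e[0])))
t=polar(.062,-72.8,.072);print((R.T@(t-p)*1000).round(1))
E
```

```text
clock: 21.32
tool_pos: [0.5448, -0.0016, 0.0726]
eef_rot: [-0.097, 0.701, -0.7, 0.096]
contact_force: [-0.1, -0.3, 0.8]
opening: 0.247
t 21.32 p [ 0.5448 -0.0016  0.0726] polar r 0.0627 ang -73.5 toolx ang -164.3 y [-0.  0. -1.] F [-0.1 -0.3  0.8] q7 2.4 op 0.247
[ 0.4   0.93 -0.87  1.9   0.99  0.82  2.4 ]
[ 0.02878327 -0.09523283] 0.09948753138224627 -73.18302743050025
[-0.8  0.6 -0.7]
```

```bash
python3 -m inch '[[-1,0,0,0,0,0],[0,0,0,0,0,0],[0,0,0,0,0,0],[0,0,0,0,0,0],[0,0,0,0,0,0],[0,0,0,0,0,0],[0,0,0,0,0,0]]' 11 3; python3 -m inch '[[0,0,0,0,0,0],[0,0,0,0,0,0],[0,0,0,0,0,0],[0,0,0,0,0,0],[0,-10,0,0,0,0],[0,-20,0,0,0,0],[0,-30,0,0,0,0],[0,-30,0,0,0,0],[0,-20,-5,0,0,0],[0,-10,-20,0,0,0],[0,0,-20,0,0,0],[0,0,-16,0,0,0]]' 32; python3 -m inch '[[0,0,0,0,0,0],[0,0,0,0,0,0]]'
python3 - <<'E'
from plant import r
from h import *
s,R,p=show(r);d=r.snapshot("wrist")
T=np.eye(4);T[:3,:3]=R;T[:3,3]=p
d["camera_from_world"]=np.linalg.inv(T@d["tool_from_camera"])
np.savez("pics/w14.npz",**d);cv2.imwrite("pics/w14.png",cv2.resize(d["img"][60:260,220:430,::-1],None,fx=2.9,fy=2.9,interpolation=cv2.INTER_CUBIC))
E
```

```text
clock: 21.9
tool_pos: [0.5459, -0.0018, 0.0727]
eef_rot: [0.097, -0.7, 0.7, -0.097]
contact_force: [-0.3, -1.6, 1.1]
opening: 0.128
clock: 22.9
tool_pos: [0.5295, 0.0588, 0.1946]
eef_rot: [-0.097, 0.701, -0.7, 0.099]
contact_force: [0.2, 0.0, -0.6]
opening: 0.365
clock: 23.07
tool_pos: [0.5294, 0.0575, 0.1934]
eef_rot: [0.098, -0.7, 0.7, -0.098]
contact_force: [0.5, -0.4, 0.4]
opening: 0.36
t 23.07 p [0.5294 0.0575 0.1934] polar r 0.0026 ang -22.9 toolx ang -164.0 y [ 0.001 -0.    -1.   ] F [ 0.5 -0.4  0.4] q7 2.46 op 0.36
```

View pics/w14.png

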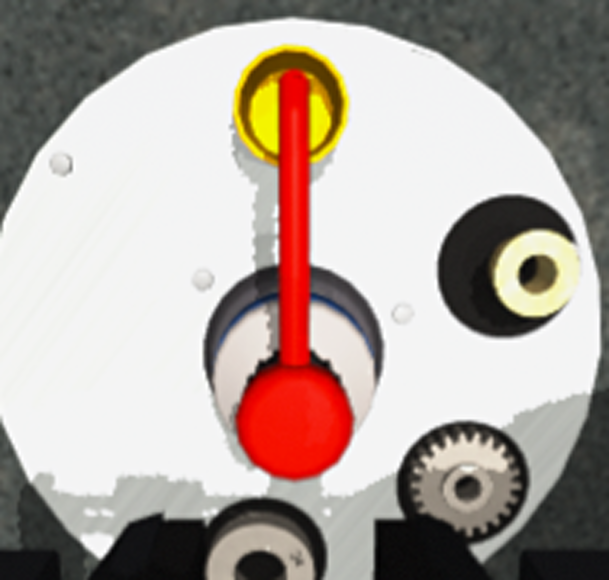

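```bash
python3 -m inch '[[0,-10,0,0,0,0],[0,-20,0,0,0,0],[0,-20,0,0,0,0],[0,-10,0,0,0,0],[0,0,0,0,0,0],[0,0,0,0,0,0],[0,0,0,0,0,0]]'
python3 - <<'E'
from plant import r
from h import *
s,R,p=show(r)
d=np.load("pics/w14.npz");f=lambda x,y,z:at_z(d,220+x/2.9,60+y/2.9,z)
for n,x,y,z in[("gear",467,486,.026),("bush",536,273,.037),("cup",290.5,103,.038),("tipend",293.5,75,.119),("head",295,421,.132)]:
    a=f(x,y,z);e=a[:2]-C;print(n,a.round(4),np.hypot(*e).round(4),np.degrees(np.arctan2(e[1],e[0])).round(1))
print("head depth",depth(d,321,205))
d=r.snapshot("side");cv2.imwrite("pics/s15.png",cv2.resize(d["img"][120:290,230:390,::-1],None,fx=3.5,fy=3.5,interpolation=cv2.INTER_CUBIC))
E
```

```text
clock: 23.7
tool_pos: [0.5289, 0.0561, 0.2518]
eef_rot: [0.098, -0.7, 0.701, -0.097]
contact_force: [-0.0, 0.2, -0.6]
opening: 0.36
t 23.7 p [0.5289 0.0561 0.2518] polar r 0.0031 ang -51.3 toolx ang -164.2 y [-0.002 -0.001 -1.   ] F [-0.   0.2 -0.6] q7 2.54 op 0.36
gear [0.4386 0.0901 0.026 ] 0.0939 160.3
bush [ 0.4453 -0.0057  0.037 ] 0.1039 -141.8
cup [ 0.5569 -0.0399  0.038 ] 0.1028 -73.1
tipend [ 0.5561 -0.0398  0.119 ] 0.1025 -73.5
head [0.5286 0.0546 0.132 ] 0.0042 -68.2
head depth [0.52917947 0.05472732 0.13159237]
```

View pics/s15.png

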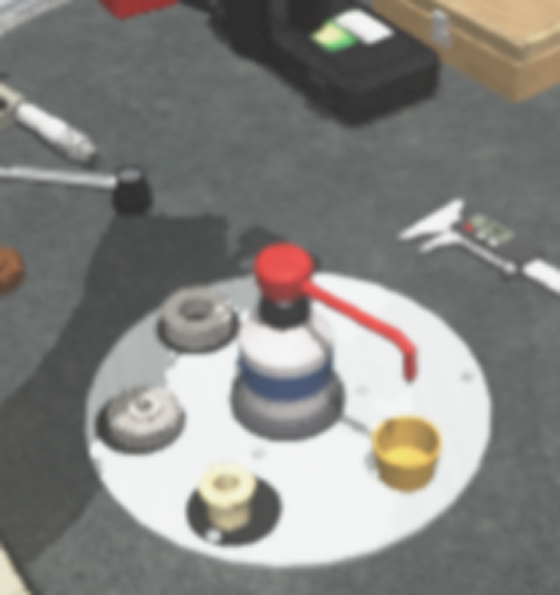

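The spout tip is over the cup, within about 1 mm of its middle. The head is up at 131.6 mm, the parts are in place and the arm is clear.

```bash
python3 -c "
from plant import r
print(r.finish_job())"
```

```text
the job is handed in; nothing more can be done
None
```

The gear was oiled once and the spout is parked over the yellow drain cup. I handed the job in at about 24 s of the 64 s allowed; no verdict is reported.

**Gear:** I swung the spout to about 158°, with the gear at 159° seen from the bottle's axis. The tip was roughly 2 mm off to the side. It was also about 5 mm too far out, because the gear sits about 95 mm from the axis and the spout reaches 100 mm. I then pressed the pump head once, right down to its stop. The force passed 10.5 N and rose to 24 N with no further travel. The head sprang back up to 131.5 mm.

**Drain cup:** The last wrist picture puts the spout at −73.5° and the cup at −73.1°, so the tip is within about 1 mm of the cup's middle. The head is up at 131.6 mm and the arm is clear of everything.

**Parts:** The bush measured within 1 mm of its starting position. The gear measured about 3 mm from its starting position in the last wrist picture. I put that down to measurement error, as that picture also placed the head about 4 mm off. The ring I judged only by eye; in the side view all three parts look unmoved.

**What disagreed:**
- **Finger length:** both cameras showed the fingertips about 30 mm short of the reported tool point. My first sweep therefore passed over the spout without touching it, and I went lower for the second.
- **Side camera:** it put the bottle's axis about 5 mm off the other views. Its reading of the spout tip over the gear (152°) also disagreed with the wrist picture, which I trusted.

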